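Gauge a sample bar against a flip stop

TASK

Flip the hinged stop down until it rests on the fence, then bring the metal bar along the fence and hold it for at least half a second pressed lightly into the corner, its long side flat on the fence and its end on the stop, with a steady light push of a few newtons on both and without ramming either. Let go of the bar and flip the stop back up to upright, leaving the bar exactly where it was gauged and the things around undisturbed.

Things in the scene. Friction and masses are not known exactly. Their poses are not given: they have to be found in the camera images.
- fence_jig: Fixed grey deck, 130 mm (x) by 340 mm (y), 8 mm thick, flat on the worktop. Origin at the centre of its underside; z up, y along the fence, x away from the bar's side. It carries the fence, and behind that (x = 34 to 64 mm) a rail whose top is 21 mm above the worktop.
- fence: Fixed low metal fence on the deck, along y, 340 mm long, 18 mm thick, its top 14 mm above the deck (22 mm above the worktop). Origin in the plane of its working face, at mid-length, at the height of the deck's top; axes parallel to fence_jig's; the face looks to -x. Friction of metal on metal here is about 0.6, so a bar pressed on the fence drags.
- flip_stop: Dark steel carriage clamped immovably on the rail nearer the +y end; carries the leaf. Origin on the deck's top, in the plane of the fence's face and in the gauging plane; axes parallel to fence_jig's. The lowered leaf's gauging side is y = 0 and looks to -y; a gauged bar (x < 0, y < 0) touches both planes. Carriage: x 17 to 69, y -15 to 29 mm, to 53 mm above the deck.
- stop_leaf (a joint): Hinge angle of the leaf, axis along y through stop_hinge. 0 = down, level, resting on the fence; 1.57 = upright; 1.75 = end, leaning back. Friction hinge (0.06 N m): stays where left. Metal arm 14 mm wide (y 0 to 14 of flip_stop), 10 mm thick, reaching 94 mm from the hinge to a black tab; a toe 34 to 56 mm from the hinge hangs to 3 mm above the deck when down and meets the bar's end.
- stop_tab (a point): Centre of the leaf's black tab (14 mm wide along y, 10 mm thick, 26 mm long), 85 mm from the hinge axis; moves with the leaf. Leaf down: at x = -55, y = 7, z = 45 mm of flip_stop, with free space beneath it to the deck. Leaf upright: 85 mm straight above the hinge.
- stop_hinge (a point): Point on the hinge axis at the middle of the leaf's width, 30 mm behind the fence's face (+x), 45 mm above the deck; does not move.
- bar_center (a point): Centre of the loose metal sample bar: 24 mm wide (x), 120 mm long (y), 38 mm high (z), 0.2 to 0.35 kg, lying on the deck in front of the fence, away from the stop, its long axis y roughly along the fence. 24 mm of its height stand above the fence's top, so it can be gripped across its width there. Gauged, its centre is at x = -12, y = -60, z = 19 mm of flip_stop.
- sample_bar: The same bar, origin at the centre of its underside (19 mm below bar_center).
- label_tape: Bystander: roll of tan tape, 96 mm across, 25 mm high, left of the fence; origin at the centre of its underside.
- petri: Bystander: clear petri dish, 63 mm across, 16 mm high, right of the fence; origin at the centre of its underside.
- weigh_boat: Bystander: white weighing boat, 50 x 50 x 15 mm, left of the fence, nearer the robot than the tape; origin at the centre of its underside.

How it is judged:
On the way, in this order (a step that is already met when the one before it is completed fails the run):
1. the stop's leaf is down on the fence, the bar not yet touching it (value of joint stop_leaf below 0.06 rad and contact force between sample_bar and flip_stop below 0.3 N), for 0.2 s.
2. with the leaf down, the bar is pressed lightly (1.5 to 20 N on the stop, over 1.5 N on the fence) against both together for half a second, square to the fence (value of joint stop_leaf below 0.08 rad and contact force between sample_bar and flip_stop between 1.5 and 20 N and contact force between sample_bar and fence above 1.5 N and x of bar_center in the frame of flip_stop above -0.014 m and angle between the y axis of sample_bar and the y axis of fence_jig, either way round below 0.03 rad), for 0.5 s.
3. the leaf is flipped back up (value of joint stop_leaf above 1.3 rad), for 0.2 s.
At the end, for the whole second after the job is handed in: The leaf is up (more than 1.3 rad); the bar lies at rest flat on the deck, its side within 2 mm of the fence and square to it within 0.03 rad, its end within 2 mm of the gauging plane (value of joint stop_leaf above 1.3 rad and x of bar_center in the frame of flip_stop above -0.014 m and y of bar_center in the frame of flip_stop between -0.062 and -0.058 m and z of bar_center in the frame of flip_stop below 0.022 m and angle between sample_bar's own z axis and vertical below 0.05 rad and angle between the y axis of sample_bar and the y axis of fence_jig, either way round below 0.03 rad and linear speed of sample_bar below 0.01 m/s); the robot touches nothing.
It fails at once if the bar rams the stop (over 30 N) (contact force between sample_bar and flip_stop above 30 N).
It fails at once if the bar is jammed into the fence (over 30 N) (contact force between sample_bar and fence above 30 N).
It fails at once if a bystander is moved by more than 15 mm (distance of any of label_tape, petri, weigh_boat from where it was at the start of the episode above 0.015 m).
It also fails if it takes over 72 s, if anything falls off the work surface, if the arm or the gripper's body presses on something with over 40 N, if the wrist force passes 120 N, or if a joint passes its speed limit or range.

ROBOT

A 7-joint arm with a two-finger parallel gripper is mounted at the origin on the work surface; the furniture and walls round the work are solid. World frame = base frame: x ahead of the robot, y to its left, z up, the work surface at z = 0. Lengths are in m, angles in rad, forces in N, time in s.
With the tool pointing down it reaches from about 0.4 to 0.875 m from the base axis. Payload 19.3 kg.
Tool frame: the origin (TCP) lies at the very end of the fingers, on their centre line; the grasp point (between the pads) lies bot.tcp_to_grasp behind it (bot.tcp_to_grasp is the distance from the TCP to the grasp point, in m); z points along the fingers, y is the direction in which the jaws open and shut (so a half turn about z gives the same grasp; the last joint's range is limited). The gripper opens to 85 mm and grips with 20 to 120 N. Pads are 22 mm wide; open, the fingers measure 114 mm over their backs; the gripper's body (76 mm by 85 mm) begins 54 mm behind the grasp point. The pads swing forward as they close: fully open they stand 13 mm farther back than shut.
Start: joints at [1.038, 0.521, -0.036, 1.599, 0.021, 1.021, -0.113], TCP at [0.279, -0.559, 0.231] pointing down, gripper open.
Joint ranges: [-2.91, 2.91], [-0.3, 2.13], [-1.5, 1.42], [0.17, 2.43], [-1.26, 4.41], [0.16, 1.93], [-2.52, 2.52]. Speed limits (rad/s): [1.89, 1.89, 2.39, 2.39, 3.01, 3.01, 3.01].

INTERFACE

Orientations are given as [roll, pitch, yaw] about the fixed x, y, z axes, in that order (R = Rz(yaw) Ry(pitch) Rx(roll)).
In Python, from workcell import bot gives the robot as it stands.
- The arm moves only by the tool servo_tool, never from a script. Its argument "targets" is a list of rows, each a list of 2 entries, a list of its own where there are three numbers: the shift along the tool's x, y, z in units of 0.05 m (1.0 is 0.05 m), then the turn about the tool's z in units of 5 degrees (1.0 is 5 degrees). A call has 1 to 12 rows; each row shifts and turns the commanded pose from where the row before left it, along the tool's axes as they then stand; what a row does not reach is not made up. A row lasts 1/8 s, in which the tool goes at most 62.5 mm and 10.7 degrees, less where a joint would pass 70% of its speed; a pose out of reach is approached as far as the arm can. A call with a number of a shift or a turn outside -1 to 1 is refused whole. A call with a gripper value outside its range is refused whole. "gripper" is the opening, from -1 (shut) to 1 (fully open), so that 0 is half open, set as the call begins (left out, the last holds). The fingers move at their own pace and stop on an object; "newtons" is the grip in N (left out, the last holds). Time passes only in rows, so rows that do not move let the fingers close. It gives the time, the measured TCP pose, the force and the opening at its end, in the units of the state.
- bot.observe(): the state, without advancing time (a new reading comes with each control period).
- bot.grab_frame(name): name is "side" or "top"; returns the picture (384x512x3 uint8, blue, green, red); there is no depth.
- bot.get_calibration(name): a dict with "fx", "fy", "cx", "cy" (pixels), "k1" (the pictures are not rectified: a ray, as slopes to the right and down, at radius r is drawn at 1 + k1 r^2 times it, then the intrinsics apply), "pose" (4x4, takes a point from camera to world coordinates). Camera axes: x right, y up, looking along -z (the intrinsics and any distortion apply to the point x, -y, -z); pixel columns grow to the right and rows downward; lengths in m; the calibration is good to about 2 mm. A picture is of the moment at which its call begins. get_calibration takes no time and is no camera call.
- bot.job_done(): hands the job in, once; it reports no verdict.
The state is a dict: "clock": time; "qpos": joint angles; "qd": joint speeds; "joint_efforts": joint torques, N m; "position": TCP position; "tool_rot": TCP orientation; "force": force on the tool from outside, world axes, zero at the start; "moment": the same for the moment, N m; "grip_width": finger opening in m.
Only numpy, scipy, OpenCV 4.12 (cv2) and the standard library are available. Lean on these libraries where they do the work, as an engineer would, in place of code of your own. Each camera call takes 0.05 s, during which the arm holds its last target.

## Working session

There is one attempt and no reset: what is moved stays moved. The work goes in short steps, Python scripts to look and compute and a tool call to move; the robot and the scene stay as the last step left them, time stands still between calls to the robot, and variables do not carry over. Pictures are saved under pics/ and viewed, and the job is handed in when it is done.

Besides the shell and the picture viewer there is one more tool, called after "Call:" by a JSON object that holds its "fn" and its "kwargs". servo_tool: Moves the arm, as the interface text tells. Its arguments: {"type":"object","properties":{"targets":{"type":"array","items":{"type":"array"}},"gripper":{"type":"number"},"newtons":{"type":"number"}},"required":["targets"]}

```bash
ls; mkdir -p pics; python3 - <<'E'
from workcell import bot
import cv2
s=bot.observe()
for k,v in s.items(): print(k,v)
print(bot.tcp_to_grasp)
for n in("side","top"):
    cv2.imwrite(f"pics/{n}0.png",bot.grab_frame(n)); c=bot.get_calibration(n); print(n,c)
E
```

```text
pics
clock 0.0
qpos [ 1.03778833  0.52202193 -0.03635234  1.6000296   0.02122833  1.02110946
 -0.11277945]
qd [-0.00027306  0.00078276  0.00022355  0.00026837 -0.00083302 -0.00021314
 -0.00061766]
joint_efforts [-3.05902440e-04 -9.27076650e+01  1.98015936e+00 -3.69918001e+01
  1.77682971e-02  8.28081305e-03 -6.83579060e-05]
position [ 0.27885136 -0.55894727  0.2307128 ]
tool_rot [-3.14041430e+00  9.73816341e-05  4.62855454e-01]
force [-0.19131167 -0.09038689 -0.30077621]
moment [ 0.02868027 -0.00853102 -0.07817584]
grip_width 0.08520881704516607
0.0187
side {'fx': 438.62941996370716, 'fy': 438.62941996370716, 'cx': 265.07904627611384, 'cy': 198.3476960269766, 'k1': 0.04194813805374521, 'pose': array([[-0.99991031,  0.00177328, -0.01327538,  0.45886948],
       [-0.0122188 , -0.5266796 ,  0.84997606,  1.2371949 ],
       [-0.00548462,  0.85006203,  0.52665402,  0.83925409],
       [ 0.        ,  0.        ,  0.        ,  1.        ]])}
top {'fx': 385.5138814890265, 'fy': 385.5138814890265, 'cx': 254.8276084171683, 'cy': 192.68130046333067, 'k1': -0.10512814080091375, 'pose': array([[ 2.04266729e-02,  9.98169112e-01, -5.69313258e-02,
         4.07213726e-01],
       [-9.99791353e-01,  2.03961470e-02, -1.11725950e-03,
         4.08826459e-02],
       [ 4.59657646e-05,  5.69422691e-02,  9.98377472e-01,
         1.16417383e+00],
       [ 0.00000000e+00,  0.00000000e+00,  0.00000000e+00,
         1.00000000e+00]])}
```

View pics/side0.png

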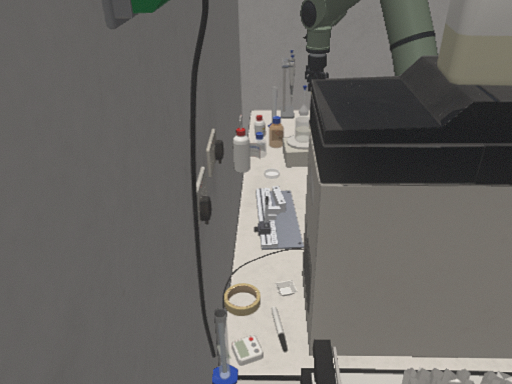

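View pics/top0.png

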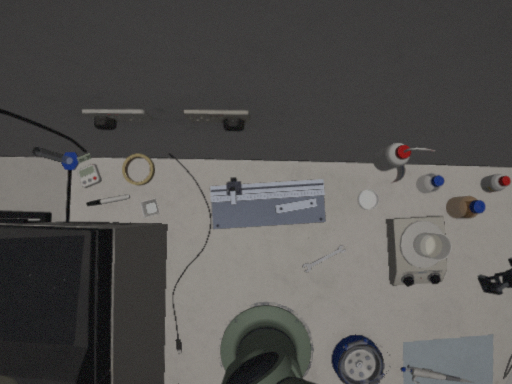

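```bash
python3 - <<'E'
import cv2
i=cv2.imread("pics/top0.png"); c=i[165:240,200:340]; cv2.imwrite("pics/topz.png",cv2.resize(c,None,fx=5.6,fy=5.6,interpolation=cv2.INTER_CUBIC))
i=cv2.imread("pics/side0.png"); c=i[175:260,235:320]; cv2.imwrite("pics/sidez.png",cv2.resize(c,None,fx=7,fy=7,interpolation=cv2.INTER_CUBIC))
E
```

```text
(no output)
```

View pics/topz.png

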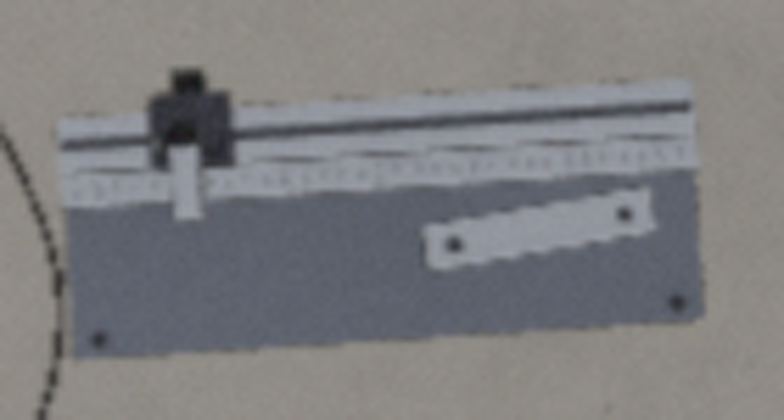

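View pics/sidez.png

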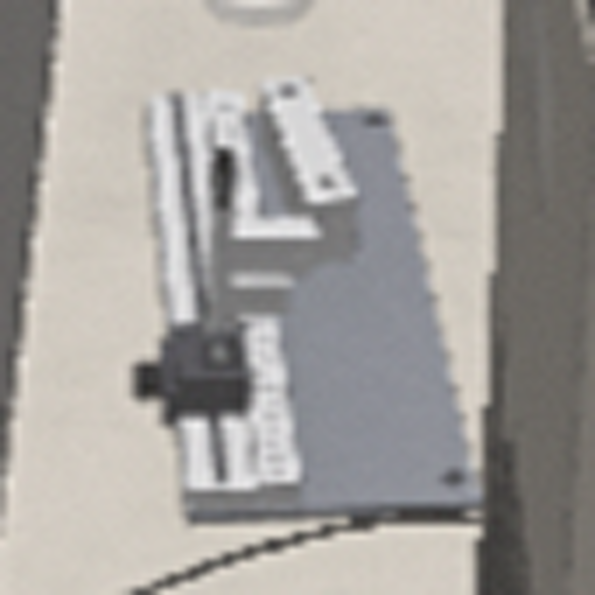

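```bash
cat > h.py <<'E'
import numpy as np, cv2
from workcell import bot
def ray(n,px):
    c=bot.get_calibration(n); px=np.atleast_2d(np.asarray(px,float))
    d=np.stack([(px[:,0]-c['cx'])/c['fx'],(px[:,1]-c['cy'])/c['fy']],1)
    u=d.copy()
    for _ in range(20): u=d/(1+c['k1']*(u**2).sum(1,keepdims=True))
    v=np.c_[u[:,0],-u[:,1],-np.ones(len(u))]
    return c['pose'][:3,3], v@c['pose'][:3,:3].T
def onz(n,px,z):
    o,v=ray(n,px); return o+v*((z-o[2])/v[:,2])[:,None]
def proj(n,P):
    c=bot.get_calibration(n); P=np.atleast_2d(P); q=(P-c['pose'][:3,3])@c['pose'][:3,:3]
    u=np.c_[q[:,0]/-q[:,2],-q[:,1]/-q[:,2]]; u=u*(1+c['k1']*(u**2).sum(1,keepdims=True))
    return u*[c['fx'],c['fy']]+[c['cx'],c['cy']]
def two(p1,p2):
    o1,v1=ray('top',p1);o2,v2=ray('side',p2);v1=v1[0];v2=v2[0]
    t=np.linalg.lstsq(np.c_[v1,-v2],o2-o1,rcond=None)[0]
    a,b=o1+t[0]*v1,o2+t[1]*v2
    return (a+b)/2,np.linalg.norm(a-b)
E
python3 - <<'E'
from h import *
i=cv2.imread("pics/top0.png").astype(int)
b,g,r=i[...,0],i[...,1],i[...,2]
sub=i[165:240,200:340]
for y,x in((215,260),(190,262),(206,296),(240,270),(186,233),(170,233)): print(y,x,i[y,x])
up=cv2.resize(cv2.imread("pics/top0.png")[165:240,200:340],None,fx=4,fy=4,interpolation=cv2.INTER_CUBIC).astype(int)
m=((up[...,0]-up[...,2])>-2).astype(np.uint8)*255
m=cv2.morphologyEx(m,cv2.MORPH_OPEN,np.ones((9,9)));m=cv2.morphologyEx(m,cv2.MORPH_CLOSE,np.ones((9,9)))
cs,_=cv2.findContours(m,0,1);c=max(cs,key=cv2.contourArea)
def full(p): return (p+.5)/4-.5+[200,165]
P=onz('top',full(c[:,0,:].astype(float)),.008)
rc=cv2.minAreaRect((P[:,:2]*1000).astype(np.float32));print("jig",rc,cv2.boxPoints(rc))
gray=up.mean(2)
hi=((gray>np.percentile(gray,50))&(m>0))
m2=((gray>150)&(m>0)).astype(np.uint8)*255
cv2.imwrite("pics/m.png",np.vstack([m,m2]))
E
```

```text
215 260 [109  99  95]
190 262 [157 148 146]
206 296 [157 148 145]
240 270 [129 135 140]
186 233 [49 43 45]
170 233 [132 137 143]
jig ((449.25506591796875, 3.1565093994140625), (147.33155822753906, 344.762939453125), 4.720058917999268) [[ 361.6543   168.8916 ]
 [ 390.02393 -174.70212]
 [ 536.85583 -162.57858]
 [ 508.4862   181.01514]]
```

View pics/m.png

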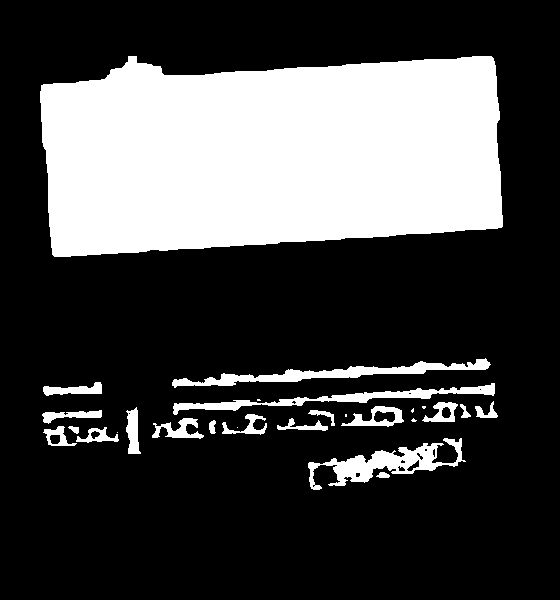

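```bash
cat >> h.py <<'E'
def fl(P):
    vx,vy,x0,y0=cv2.fitLine((P[:,:2]).astype(np.float32),cv2.DIST_HUBER,0,1e-4,1e-4).ravel()
    return np.array([x0,y0],float),np.array([vx,vy],float)
E
python3 - <<'E'
from h import *
up=cv2.resize(cv2.imread("pics/top0.png")[165:240,200:340],None,fx=4,fy=4,interpolation=cv2.INTER_CUBIC).astype(int)
d=(up[...,0]-up[...,2]); gray=cv2.GaussianBlur(up.mean(2).astype(np.float32),(0,0),3)
full=lambda p:(np.array(p,float)+.5)/4-.5+[200,165]
m=(d>-2).astype(np.uint8)*255
m=cv2.morphologyEx(m,cv2.MORPH_OPEN,np.ones((9,9)));m=cv2.morphologyEx(m,cv2.MORPH_CLOSE,np.ones((9,9)))
# front edge
bot_=[(x,np.where(m[:,x])[0].max()+.5) for x in range(70,490,4)]
P=onz('top',full(bot_),.008);c,v=fl(P);print("front",c,v,np.degrees(np.arctan2(v[0],v[1])), np.abs(np.cross(P[:,:2]-c,v)).max())
L=[(np.where(m[y])[0].min()-.5,y) for y in range(150,225,3)];R=[(np.where(m[y])[0].max()+.5,y) for y in range(130,215,3)]
for n,q in(("L",L),("R",R)):
    Pq=onz('top',full(q),.008);c2,v2=fl(Pq);print(n,c2,v2,np.degrees(np.arctan2(v2[1],v2[0])))
# fence face top edge: light->dark transition
up_v=np.array([v[1],-v[0]]);
E_=[]
for x in list(range(60,110,4))+list(range(160,280,4)):
    # start near dark deck, go up till bright
    y0=int(150-(x-60)*.05)+5
    col=gray[:,x]
    for y in range(y0,60,-1):
        if col[y]<125<=col[y-1]: E_.append((x,y-1+(125-col[y-1])/(col[y]-col[y-1])));break
P=onz('top',full(E_),.022);c3,v3=fl(P);print("face",c3,v3,np.degrees(np.arctan2(v3[0],v3[1])),len(P))
mb=((gray>125)).astype(np.uint8)*255
mb=cv2.morphologyEx(mb,cv2.MORPH_CLOSE,np.ones((15,15)))
mb[:, :285]=0; mb[:,480:]=0
mb[d<-2]=0
n,l,st,ce=cv2.connectedComponentsWithStats(mb)
print(st,ce)
k=l[168,380 if False else 385]; print("lab",k)
for k in range(1,n):
  if st[k,4]<500: continue
  cs,_=cv2.findContours((l==k).astype(np.uint8),0,1)
  P=onz('top',full(cs[0][:,0,:]),.046);rc=cv2.minAreaRect((P[:,:2]*1000).astype(np.float32));print(k,rc,cv2.boxPoints(rc).tolist())
cv2.imwrite("pics/mb.png",mb)
E
```

```text
front [ 0.37624234 -0.002695  ] [ 0.08435853 -0.99643546] 175.16086122551636 0.001095912167604708
L [0.41507363 0.17129306] [0.99776554 0.06681301] 3.8309570473447616
R [ 0.43241847 -0.16816066] [0.9964608  0.08405869] 4.821898364244181
face [0.44927573 0.09154821] [ 0.08637995 -0.99626225] 175.0446181232071 43
[[     0      0    560    300 149615]
 [   285     55    195    138  18382]
 [   320    241      3      1      3]] [[266.64087157 153.77529659]
 [384.156403   114.6875204 ]
 [321.         241.        ]]
lab 1
1 ((464.843994140625, -77.01006317138672), (92.20922088623047, 145.24417114257812), 4.868168830871582) [[412.74273681640625, -8.562548637390137], [425.06866455078125, -153.28277587890625], [516.9452514648438, -145.45758056640625], [504.61932373046875, -0.7373504638671875]]<stdin>:9: DeprecationWarning: Arrays of 2-dimensional vectors are deprecated. Use arrays of 3-dimensional vectors instead. (deprecated in NumPy 2.0)
```

View pics/mb.png

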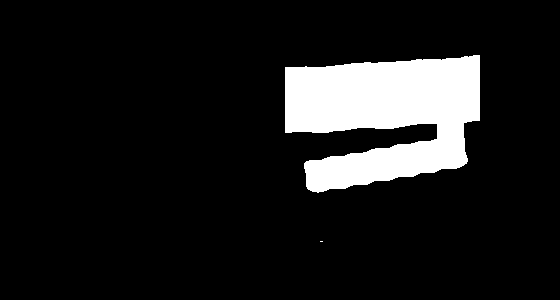

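```bash
python3 - <<'E'
from h import *
up=cv2.resize(cv2.imread("pics/top0.png")[165:240,200:340],None,fx=4,fy=4,interpolation=cv2.INTER_CUBIC).astype(int)
gray=cv2.GaussianBlur(up.mean(2).astype(np.float32),(0,0),2)
full=lambda p:(np.array(p,float)+.5)/4-.5+[200,165]
psi=np.radians(4.88);ex=np.array([np.cos(psi),np.sin(psi)]);ey=np.array([-np.sin(psi),np.cos(psi)])
F=np.array([.4493,.0915])
def loc(P): q=P[:,:2]-F; return np.c_[q@ex,q@ey]
mb=(gray>125).astype(np.uint8)*255
mb[:, :285]=0; mb[:130]=0; mb[130:136,:440]=0
n,l,st,ce=cv2.connectedComponentsWithStats(mb)
print(st)
k=l[165,370]
cs,_=cv2.findContours((mb>0).astype(np.uint8),0,1);cs=max(cs,key=cv2.contourArea)
P=onz('top',full(cs[:,0,:]),.046);rc=cv2.minAreaRect((P[:,:2]*1000).astype(np.float32));print("bar",rc);cc=np.array(rc[0])/1000
print("bar local",loc(cc[None]), F)
# carriage dark
md=(gray<80).astype(np.uint8)*255; md[:,:90]=0;md[:,180:]=0;md[125:]=0
cs,_=cv2.findContours(md,0,1);cs=max(cs,key=cv2.contourArea)
P=loc(onz('top',full(cs[:,0,:]),.061)); print("carriage local",P.min(0),P.max(0)); rc=cv2.minAreaRect((P*1000).astype(np.float32)); print(rc)
# arm/toe light strip rows 105..150
for y in range(106,158,5):
    row=gray[y,100:170]; xs=np.where(row>115)[0]+100
    if len(xs):
        for z in (.061,.09): print(y,xs.min(),xs.max(),z,loc(onz('top',full([(xs.min()-.5,y),(xs.max()+.5,y)]),z)).round(4).tolist())
cv2.imwrite("pics/md.png",np.vstack([md,mb]))
E
```

```text
[[     0      0    560    300 139813]
 [   285    130    275    170  23237]
 [   303    135    165     58   4950]]
bar ((399.9033203125, -105.86776733398438), (122.86024475097656, 200.01036071777344), 0.9775708913803101)
bar local [[-0.06600752 -0.19245019]] [0.4493 0.0915]
carriage local [ 0.01559846 -0.01751765] [0.06473934 0.03207093]
((40.243690490722656, 6.919191360473633), (49.56733322143555, 48.635440826416016), 87.88578796386719)
106 100 169 0.061 [[0.0266, 0.0356], [0.0234, -0.0146]]
106 100 169 0.09 [[0.0247, 0.0334], [0.0216, -0.0154]]
111 100 169 0.061 [[0.0231, 0.0358], [0.0198, -0.0143]]
111 100 169 0.09 [[0.0212, 0.0336], [0.0181, -0.0152]]
116 100 169 0.061 [[0.0195, 0.036], [0.0162, -0.0141]]
116 100 169 0.09 [[0.0177, 0.0338], [0.0146, -0.015]]
121 100 169 0.061 [[0.0159, 0.0362], [0.0126, -0.0139]]
121 100 169 0.09 [[0.0143, 0.034], [0.0111, -0.0148]]
126 100 169 0.061 [[0.0123, 0.0364], [0.0091, -0.0137]]
126 100 169 0.09 [[0.0108, 0.0342], [0.0076, -0.0145]]
131 100 169 0.061 [[0.0087, 0.0366], [0.0055, -0.0134]]
131 100 169 0.09 [[0.0073, 0.0344], [0.0041, -0.0143]]
136 100 169 0.061 [[0.0051, 0.0369], [0.0019, -0.0132]]
136 100 169 0.09 [[0.0038, 0.0347], [0.0006, -0.0141]]
141 100 165 0.061 [[0.0016, 0.0371], [-0.0015, -0.0101]]
141 100 165 0.09 [[0.0003, 0.0349], [-0.0027, -0.0111]]
146 124 145 0.061 [[-0.0031, 0.0201], [-0.0041, 0.0044]]
146 124 145 0.09 [[-0.0043, 0.0184], [-0.0052, 0.003]]
151 124 145 0.061 [[-0.0067, 0.0203], [-0.0077, 0.0046]]
151 124 145 0.09 [[-0.0077, 0.0186], [-0.0087, 0.0033]]
156 125 143 0.061 [[-0.0103, 0.0198], [-0.0112, 0.0063]]
156 125 143 0.09 [[-0.0113, 0.0181], [-0.0121, 0.0049]]
```

View pics/md.png

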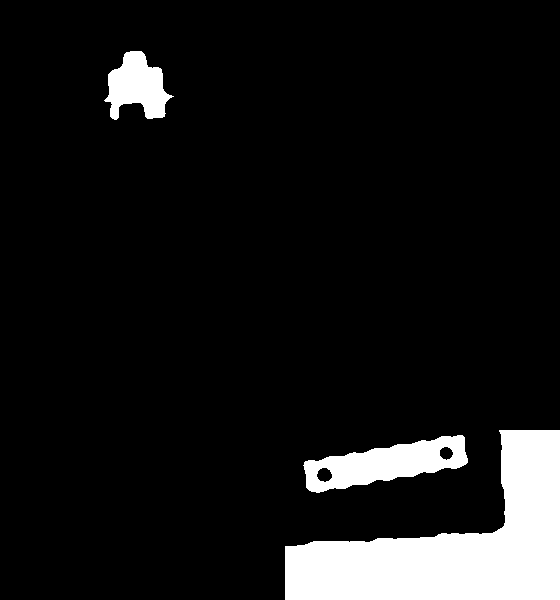

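```bash
python3 - <<'E'
from h import *
up=cv2.resize(cv2.imread("pics/top0.png")[165:240,200:340],None,fx=4,fy=4,interpolation=cv2.INTER_CUBIC).astype(int)
gray=cv2.GaussianBlur(up.mean(2).astype(np.float32),(0,0),2)
full=lambda p:(np.array(p,float)+.5)/4-.5+[200,165]
psi=np.radians(4.88);ex=np.array([np.cos(psi),np.sin(psi)]);ey=np.array([-np.sin(psi),np.cos(psi)])
F=np.array([.4493,.0915])
mb=(gray>125).astype(np.uint8)*255
mb[:, :285]=0; mb[:130]=0; mb[130:136,:440]=0
n,l,st,ce=cv2.connectedComponentsWithStats(mb)
cs,_=cv2.findContours((l==2).astype(np.uint8),0,1)
P=onz('top',full(cs[0][:,0,:]),.046);rc=cv2.minAreaRect((P[:,:2]*1000).astype(np.float32));print("bar",rc);cc=np.array(rc[0])/1000
q=cc-F;print("bar local",q@ex,q@ey)
# holes
cs,_=cv2.findContours(255-mb[:,:],0,1)
H=[]
for c in cv2.findContours(mb,cv2.RETR_CCOMP,1)[0]:
    a=cv2.contourArea(c)
    if 60<a<400:
        m=cv2.moments(c);p=full([m['m10']/m['m00'],m['m01']/m['m00']]);w=onz('top',p,.046)[0];print("hole",a,p,w);H.append(w)
if len(H)==2: print(np.mean(H,0),np.linalg.norm(H[0]-H[1]),np.degrees(np.arctan2(-(H[0]-H[1])[0],(H[0]-H[1])[1])))
# side-view tab
i=cv2.imread("pics/side0.png")
for y in range(194,208): print(y,i[y,262:272].mean(1).astype(int))
E
```

```text
bar ((436.2022399902344, -78.12645721435547), (24.999549865722656, 119.75823211669922), 11.238992691040039)
bar local -0.02748025607667528 -0.1678973550426788
hole 176.0 [280.62215909 208.24147727] [ 0.42731027 -0.03358794  0.046     ]
hole 142.5 [311.06652047 202.81476608] [ 0.44481113 -0.12195488  0.046     ]
[ 0.4360607  -0.07777141  0.046     ] 0.09008327015277946 11.202334747544501
194 [215 216 176 166 217 205 197 202 169 139]
195 [198 217 181 162 206 205 211 215 186 139]
196 [182 217 192 133  91 109 169 220 199 146]
197 [180 219 205 140  56  53 132 200 189 144]
198 [179 219 190 111  50  54 120 192 190 143]
199 [170 220 190 107  59  57 108 180 198 156]
200 [167 220 185 103  77  63 117 182 203 170]
201 [159 221 188 109  76  69 133 195 216 184]
202 [155 218 194 129  77  77 150 206 226 206]
203 [139 200 194 124  65  78 162 220 223 198]
204 [134 196 193 129  79  86 161 213 218 185]
205 [119 182 197 147 116 119 152 198 213 183]
206 [116 182 201 153 119 123 172 215 217 206]
207 [117 180 196 149 116 125 179 222 221 220]
```

```bash
python3 - <<'E'
from h import *
psi=np.radians(4.88);ex=np.array([np.cos(psi),np.sin(psi),0]);ey=np.array([-np.sin(psi),np.cos(psi),0])
S=np.array([.4493,.0915,.008])+.002*ey
def W(x,y,z): return S+ex*x*1e-3+ey*y*1e-3+[0,0,z*1e-3]
print("upright tab pred side",proj('side',W(30,7,130)),"top",proj('top',W(30,7,135)))
o,v=ray('side',[266.6,200.3]); v=v[0]
t=((W(0,7,0)-o)@ey)/(v@ey); p=o+v*t-S; print("tab local",p@ex,p@ey,p[2])
print("hinge",W(30,7,45),"gauged bar centre",W(-12,-60,19),"tab down",W(-55,7,45))
print("wall row at top", onz('top',[[233,160],[233,110]],0.0))
E
```

```text
upright tab pred side [[264.47056477 197.92923563]] top [[231.97018076 187.33517046]]
tab local 0.02353942498113125 0.0069999999999999715 0.12116715644603249
hinge [0.47842563 0.10301945 0.053     ] gauged bar centre [0.44227751 0.03268942 0.027     ] tab down [0.39373375 0.09578857 0.053     ]
wall row at top [[0.57182411 0.11062187 0.        ]
 [0.72711694 0.11457416 0.        ]]
```

Call:
{"fn": "servo_tool", "kwargs": {"targets": [[[0, 0, -0.6], 0], [[0, 0, -0.6], 0.5], [[0, 0, 0], 0.8], [[0, 0, 0], 0.8], [[0, 0, 0], 0.8], [[0, 0, 0], 0.8], [[0, 0, 0], 0.63], [[0, 0, 0], 0]], "gripper": -0.2, "newtons": 20}}

```text
clock: 1.1
position: [0.279, -0.5591, 0.291]
tool_rot: [-3.141, 0.0, 0.085]
force: [-0.5, -0.1, 0.4]
grip_width: 0.0344
```

Call:
{"fn": "servo_tool", "kwargs": {"targets": [[[0.2, -0.5, 0], 0], [[0.36, -0.9, 0], 0], [[0.36, -0.9, 0], 0], [[0.36, -0.9, 0], 0], [[0.36, -0.9, 0], 0], [[0.36, -0.9, 0], 0], [[0.36, -0.9, 0], 0], [[0.36, -0.9, 0], 0], [[0.36, -0.9, 0], 0], [[0.36, -0.9, 0], 0], [[0.36, -0.9, 0], 0], [[0.2, -0.5, 0], 0]]}}

```text
clock: 2.6
position: [0.4362, -0.0418, 0.2914]
tool_rot: [-3.141, -0.0, 0.089]
force: [0.7, -1.0, -0.0]
grip_width: 0.0345
```

Call:
{"fn": "servo_tool", "kwargs": {"targets": [[[0.36, -0.9, 0], 0], [[0.36, -0.9, 0], 0], [[0.3, -0.8, 0], 0], [[0, 0, 0], 0]]}}

```text
clock: 3.1
position: [0.4758, 0.0927, 0.2911]
tool_rot: [-3.141, 0.0, 0.091]
force: [-0.9, -0.7, -0.1]
grip_width: 0.0344
```

```bash
cat >> h.py <<'E'
def snap(tag):
    for n,(r0,r1,c0,c1) in (('top',(130,250,200,350)),('side',(120,260,200,320))):
        im=bot.grab_frame(n); cv2.imwrite(f"pics/{n}_{tag}.png",im)
        cv2.imwrite(f"pics/{n}_{tag}z.png",cv2.resize(im[r0:r1,c0:c1],None,fx=4,fy=4,interpolation=cv2.INTER_CUBIC))
psi=np.radians(4.88);ex=np.array([np.cos(psi),np.sin(psi),0]);ey=np.array([-np.sin(psi),np.cos(psi),0])
S=np.array([.4493,.0915,.008])+.002*ey
def loc():
    s=bot.observe(); p=s['position']-S
    print('t',round(s['clock'],2),'loc mm',(np.array([p@ex,p@ey,p[2]])*1000).round(1),'yaw',round(s['tool_rot'][2]-psi,4),'F xyz(fence)',(s['force']@ex).round(2),(s['force']@ey).round(2),s['force'][2].round(2),'g',s['grip_width'].round(4))
E
python3 -c "
from h import *
loc();snap('a')"
```

```text
Traceback (most recent call last):
  File "h.py", line 32, in loc
    print('t',round(s['clock'],2),'loc mm',(np.array([p@ex,p@ey,p[2]])*1000).round(1),'yaw',round(s['tool_rot'][2]-psi,4),'F xyz(fence)',(s['force']@ex).round(2),(s['force']@ey).round(2),s['force'][2].round(2),'g',s['grip_width'].round(4))
                                                                                                                                                                                                                      ^^^^^^^^^^^^^^^^^^^^^
AttributeError: 'float' object has no attribute 'round'
```

```bash
sed -i "s/s\['grip_width'\].round(4)/round(s['grip_width'],4)/" h.py
python3 -c "
from h import *
loc();snap('a')"
```

```text
t 3.1 loc mm [ 26.6  -3.  283.1] yaw 0.0055 F xyz(fence) -0.91 -0.58 -0.07 g 0.0344
```

View pics/side_az.png

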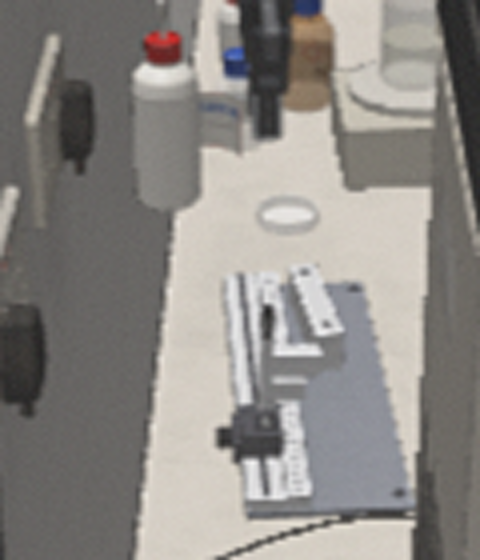

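View pics/top_az.png

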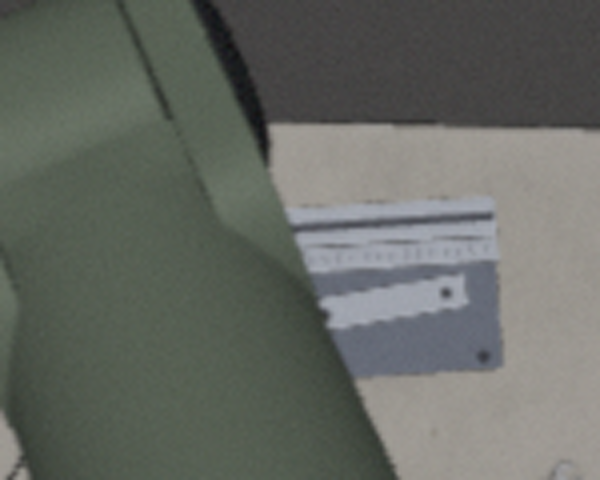

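```bash
python3 - <<'E'
from h import *
s=bot.observe(); print(proj('side',s['position']))
i=cv2.imread('pics/side_a.png').mean(2).astype(int)
for r in range(144,160): print(r,i[r,258:278])
W=lambda x,y,z: S+(ex*x+ey*y)*1e-3+[0,0,z*1e-3]
print('deck corners',proj('side',[W(-81,m,0) for m in (0,)]))
E
```

```text
[[265.21240109 150.28536249]]
144 [125 137 139 121  79  85  75  51  52  51  50  80 108 120 125 122 123 120
 120 122]
145 [122 121 122 109  79  85  75  51  54  56  53  79 107 120 121 120 120 119
 122 118]
146 [119 122 121 107  78  85  73  49  56  57  51  75 112 124 121 119 117 118
 117 117]
147 [ 98 111 120 105  84  85  77  50  51  54  51  78 131 157 147 135 131 131
 133 133]
148 [ 95 104 119 116  91  86  74  53  52  51  49  79 144 193 206 196 186 183
 185 182]
149 [114 107 121 133 122  98  75  50  53  57  51  79 145 196 209 206 206 204
 203 205]
150 [121 117 132 150 136 102  73  51  56  58  49  79 144 192 206 207 206 204
 201 202]
151 [120 122 148 179 157 110  73  51  55  59  50  78 144 191 207 205 204 203
 204 204]
152 [122 122 151 177 157 111  75  51  50  53  48  77 142 193 206 204 204 203
 205 204]
153 [126 123 150 173 160 119  84  56  60  61  59  82 144 194 208 206 205 203
 203 202]
154 [128 123 147 172 162 132 106  97 107 114 113 126 168 208 207 205 204 205
 204 204]
155 [127 124 149 174 172 164 150 153 165 165 176 195 205 209 206 205 205 204
 203 206]
156 [126 121 147 171 172 172 179 197 206 207 207 208 208 206 205 206 204 202
 201 202]
157 [144 125 148 177 180 186 193 203 206 204 207 204 206 205 204 205 204 205
 206 205]
158 [189 156 170 205 206 203 206 206 206 206 206 206 207 207 208 205 206 206
 205 204]
159 [203 196 190 204 205 203 206 202 206 204 205 205 206 206 202 205 205 202
 205 203]
deck corners [[298.91095255 229.61351897]]
```

Call:
{"fn": "servo_tool", "kwargs": {"targets": [[[0.05, -0.2, 0], 0.06], [[0, 0, 0.7], 0], [[0, 0, 0.7], 0], [[0, 0, 0.7], 0], [[0, 0, 0.4], 0], [[0, 0, 0.3], 0], [[0, 0, 0.3], 0], [[0, 0, 0.2], 0], [[0, 0, 0.08], 0], [[0, 0, 0], 0]]}}

```text
clock: 4.45
position: [0.4774, 0.1, 0.1224]
tool_rot: [3.142, -0.0, 0.08]
force: [0.2, 0.4, 0.5]
grip_width: 0.0338
```

```bash
python3 -c "
from h import *
loc();snap('b')"
```

```text
t 4.45 loc mm [ 28.7   4.1 114.4] yaw -0.0054 F xyz(fence) 0.27 0.34 0.5 g 0.0338
```

View pics/side_bz.png

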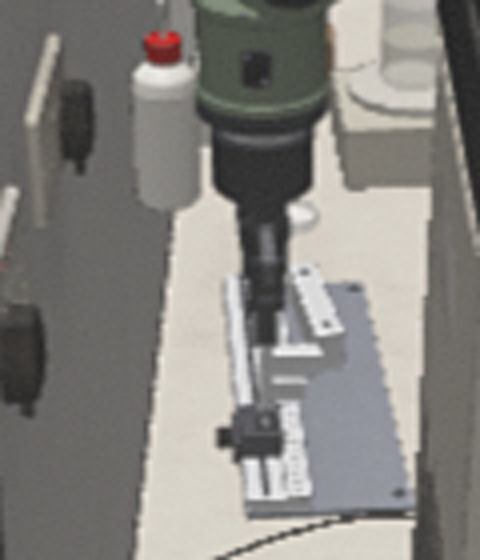

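Call:
{"fn": "servo_tool", "kwargs": {"targets": [[[0, -0.05, 0], -0.05], [[0, 0, 0], 0], [[0, 0, 0], 0], [[0, 0, 0], 0], [[0, 0, 0], 0]], "gripper": -1, "newtons": 20}}

```text
clock: 5.18
position: [0.4774, 0.1036, 0.1228]
tool_rot: [-3.14, -0.001, 0.085]
force: [-1.6, 6.1, 5.3]
grip_width: 0.0139
```

```bash
python3 -c "
from h import *
loc()"
```

```text
t 5.17 loc mm [ 29.    7.7 114.8] yaw -0.0001 F xyz(fence) -1.05 6.25 5.3 g 0.0139
```

Call:
{"fn": "servo_tool", "kwargs": {"targets": [[[-0.277, -0.02, 0.022], 0], [[-0.27, 0, 0.065], 0], [[-0.257, 0, 0.106], 0], [[-0.237, 0, 0.145], 0], [[-0.211, 0, 0.18], 0], [[0, 0, 0], 0]]}}

```text
clock: 5.92
position: [0.4132, 0.0982, 0.0954]
tool_rot: [3.141, 0.002, 0.085]
force: [-0.8, 5.3, 0.2]
grip_width: 0.0138
```

```bash
python3 -c "
from h import *
loc()"
```

```text
t 5.92 loc mm [-35.4   7.7  87.4] yaw -0.0004 F xyz(fence) -0.36 5.34 0.24 g 0.0138
```

Call:
{"fn": "servo_tool", "kwargs": {"targets": [[[-0.17, -0.02, 0.211], 0], [[-0.135, 0, 0.237], 0], [[-0.1, 0, 0.257], 0], [[-0.06, 0, 0.25], 0], [[-0.01, 0, 0.15], 0], [[0, 0, 0.06], 0], [[0, 0, 0], 0]]}}

```text
clock: 6.8
position: [0.3896, 0.0964, 0.0377]
tool_rot: [3.14, 0.003, 0.084]
force: [-7.1, -3.0, 0.7]
grip_width: 0.0135
```

```bash
python3 -c "
from h import *
loc();snap('c')"
```

```text
t 6.8 loc mm [-59.1   8.   29.7] yaw -0.0013 F xyz(fence) -7.34 -2.38 0.74 g 0.0135
```

View pics/side_cz.png

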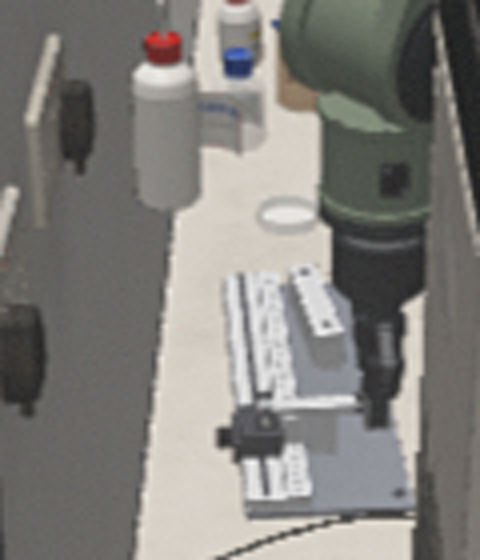

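Call:
{"fn": "servo_tool", "kwargs": {"targets": [[[-0.02, 0, 0.03], 0], [[-0.02, 0, 0.03], 0], [[0, 0, 0.02], 0], [[0, 0, 0], 0]]}}

```text
clock: 7.4
position: [0.3895, 0.0966, 0.0348]
tool_rot: [3.141, -0.001, 0.083]
force: [-2.3, -5.6, 27.9]
grip_width: 0.0139
```

```bash
python3 -c "
from h import *
loc()"
```

```text
t 7.4 loc mm [-59.2   8.2  26.8] yaw -0.0018 F xyz(fence) -2.77 -5.38 27.86 g 0.0139
```

Call:
{"fn": "servo_tool", "kwargs": {"targets": [[[0, 0, -0.01], 0], [[0, 0, 0], 0], [[0, 0, 0], 0], [[0, 0, -0.3], 0], [[0, 0, -0.7], 0], [[0, 0, -0.8], 0], [[0, 0, -0.4], 0], [[0, 0, 0], 0]], "gripper": -0.2}}

```text
clock: 8.4
position: [0.3897, 0.0971, 0.1457]
tool_rot: [-3.141, -0.003, 0.083]
force: [0.1, -0.1, -0.5]
grip_width: 0.0346
```

```bash
python3 -c "
from h import *
loc();snap('d')"
```

```text
t 8.4 loc mm [-58.9   8.6 137.7] yaw -0.0017 F xyz(fence) 0.11 -0.12 -0.52 g 0.0346
```

View pics/side_dz.png

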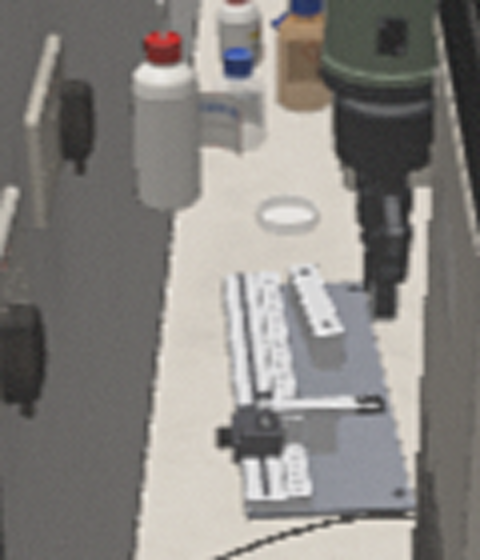

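```bash
python3 -c "
from h import *
print(bot.observe()['qpos'].round(2))
for a in (-92,88): pass
"
```

```text
[-0.08  0.33 -0.37  2.23  0.21  0.61 -2.09]
```

Call:
{"fn": "servo_tool", "kwargs": {"targets": [[[0.1, 0.6, 0], 0], [[0.15, 0.8, 0], 0], [[0.15, 0.8, 0], 0], [[0.13, 0.8, 0], 0], [[0.1, 0.57, 0], 0], [[0, 0, 0], 1], [[0, 0, 0], 1], [[0, 0, 0], 1]], "gripper": 0.1}}

```text
clock: 9.5
position: [0.4347, -0.0781, 0.1434]
tool_rot: [3.141, 0.002, -0.18]
force: [-0.0, -0.2, 0.1]
grip_width: 0.0472
```

```bash
python3 -c "
from h import *
loc();print(bot.observe()['qpos'].round(2))
"
```

```text
t 9.5 loc mm [ -28.9 -169.8  135.4] yaw -0.2657 F xyz(fence) -0.05 -0.15 0.06 g 0.0472
[ 0.24  0.38 -0.25  2.14  0.15  0.64 -1.86]
```

Call:
{"fn": "servo_tool", "kwargs": {"targets": [[[0, 0, 0], 1], [[0, 0, 0], 1], [[0, 0, 0], 1], [[0, 0, 0], 1], [[0, 0, 0], 1], [[0, 0, 0], 1], [[0, 0, 0], 1], [[0, 0, 0], 1], [[0, 0, 0], 1], [[0, 0, 0], 1], [[0, 0, 0], 1], [[0, 0, 0], 1]]}}

```text
clock: 11.0
position: [0.4348, -0.0784, 0.1437]
tool_rot: [3.14, -0.001, -1.228]
force: [-0.0, 1.0, -0.0]
grip_width: 0.0467
```

Call:
{"fn": "servo_tool", "kwargs": {"targets": [[[0, 0, 0], 1], [[0, 0, 0], 0.7], [[0, 0, 0.6], 0], [[0, 0, 0.3], 0], [[0, 0, 0], 0]]}}

```text
clock: 11.62
position: [0.4344, -0.0785, 0.0986]
tool_rot: [3.139, -0.0, -1.374]
force: [0.8, -0.3, -0.8]
grip_width: 0.0471
```

```bash
python3 -c "
from h import *
loc();print(bot.observe()['qpos'].round(2), bot.observe()['tool_rot']);snap('e')
"
```

```text
t 11.62 loc mm [ -29.3 -170.1   90.6] yaw -1.4589 F xyz(fence) 0.73 -0.39 -0.77 g 0.0471
[-0.32  0.51  0.47  2.2  -0.46  0.53 -2.44] [ 3.13867686e+00 -6.86982381e-05 -1.37369862e+00]
```

View pics/side_ez.png

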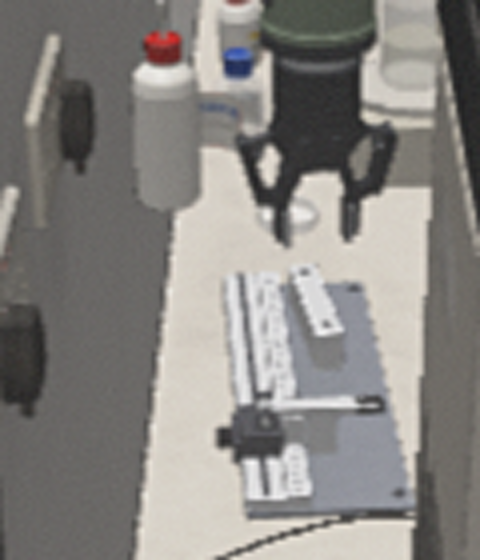

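View pics/top_ez.png

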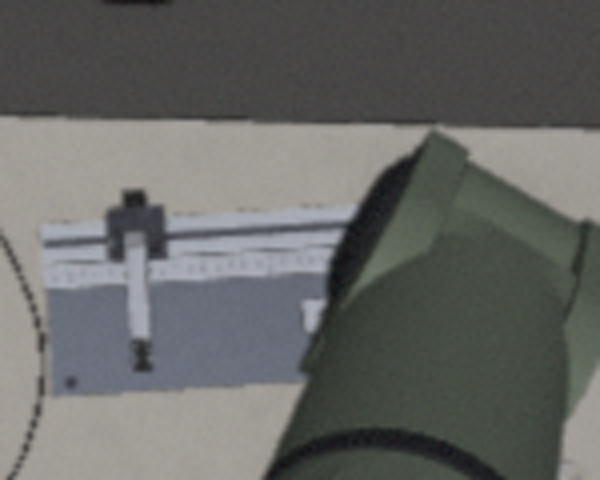

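Call:
{"fn": "servo_tool", "kwargs": {"targets": [[[0, 0, 0], 0.7], [[0, 0, 0], 0.6], [[0, 0, 0], 0]]}}

```text
clock: 12.1
position: [0.4356, -0.0781, 0.1]
tool_rot: [-3.141, -0.0, -1.488]
force: [-0.4, 0.4, 0.1]
grip_width: 0.0471
```

```bash
python3 -c "
from h import *
loc();print(bot.observe()['qpos'].round(2), bot.observe()['tool_rot'])
"
```

```text
t 12.1 loc mm [ -28.1 -169.8   92. ] yaw -1.5733 F xyz(fence) -0.41 0.4 0.06 g 0.0471
[-0.37  0.53  0.55  2.2  -0.53  0.55 -2.48] [-3.14091694e+00 -2.86867590e-04 -1.48809968e+00]
```

Call:
{"fn": "servo_tool", "kwargs": {"targets": [[[0, 0, 0], -1], [[0, 0, 0], -1], [[0, 0, 0], -1], [[0, 0, 0], -1], [[0, 0, 0], -1], [[0, 0, 0], -1], [[0, 0, 0], -1], [[0, 0, 0], -1], [[0, 0, 0], -1], [[0, 0, 0], -1], [[0, 0, 0], -1], [[0, 0, 0], -1]]}}

```text
clock: 13.6
position: [0.4355, -0.0783, 0.1]
tool_rot: [-3.141, -0.001, -0.437]
force: [0.4, 0.1, -0.4]
grip_width: 0.0469
```

Call:
{"fn": "servo_tool", "kwargs": {"targets": [[[0, 0, 0], -1], [[0, 0, 0], -1], [[0, 0, 0], -1], [[0, 0, 0], -1], [[0, 0, 0], -1], [[0, 0, 0], -1], [[0, 0, 0], -1], [[0, 0, 0], -1], [[0, 0, 0], -1], [[0, 0, 0], -1], [[0, 0, 0], -1], [[0, 0, 0], -1]]}}

```text
clock: 15.1
position: [0.4355, -0.0784, 0.1]
tool_rot: [3.141, -0.0, 0.61]
force: [-0.8, 0.1, 0.4]
grip_width: 0.0473
```

```bash
python3 -c "
from h import *
loc();print(bot.observe()['qpos'].round(2), bot.observe()['tool_rot'])
"
```

```text
t 15.1 loc mm [ -28.2 -170.1   92. ] yaw 0.5253 F xyz(fence) -0.81 0.16 0.42 g 0.0473
[ 0.07  0.46 -0.04  2.18  0.03  0.51 -0.95] [ 3.14089190e+00 -3.81317788e-04  6.10481966e-01]
```

Call:
{"fn": "servo_tool", "kwargs": {"targets": [[[0, 0, 0], -1], [[0, 0, 0], -1], [[0, 0, 0], -1], [[0, 0, 0], -1], [[0, 0, 0], -1], [[0, 0, 0], -1], [[0, 0, 0], -1], [[0, 0, 0], -1], [[0, 0, 0], -1], [[0, 0, 0], -1], [[0, 0, 0], -1], [[0, 0, 0], -1]]}}

```text
clock: 16.6
position: [0.4355, -0.0785, 0.1]
tool_rot: [3.141, 0.001, 1.658]
force: [0.5, -0.0, 0.2]
grip_width: 0.0469
```

Call:
{"fn": "servo_tool", "kwargs": {"targets": [[[0, 0, 0], -1], [[0, 0, 0], -0.25], [[0, 0, 0], 0]]}}

```text
clock: 16.98
position: [0.4354, -0.0784, 0.0998]
tool_rot: [3.141, 0.0, 1.762]
force: [0.4, -0.3, 0.6]
grip_width: 0.0469
```

```bash
python3 -c "
from h import *
loc();print(bot.observe()['qpos'].round(2), bot.observe()['tool_rot']);snap('f')
"
```

```text
t 16.98 loc mm [ -28.3 -170.1   91.8] yaw 1.6771 F xyz(fence) 0.41 -0.33 0.58 g 0.0469
[ 0.32  0.47 -0.35  2.16  0.3   0.55 -0.06] [3.14137227e+00 2.20032522e-04 1.76231808e+00]
```

View pics/side_fz.png

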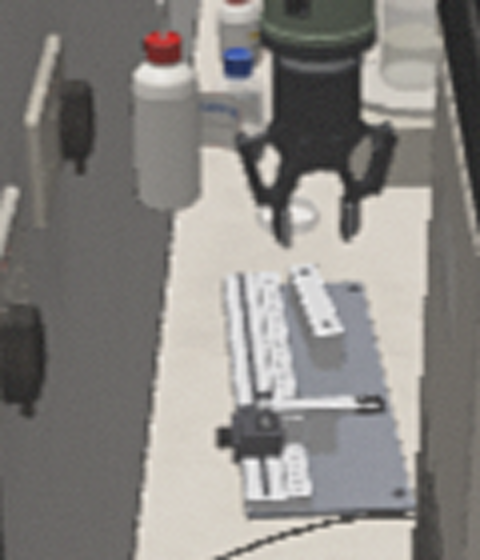

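Call:
{"fn": "servo_tool", "kwargs": {"targets": [[[0, 0.015, 0.4], 0], [[0, 0, 0.4], 0], [[0, 0, 0.3], 0], [[0, 0, 0.2], 0], [[0, 0, 0.1], 0], [[0, 0, 0], 0]]}}

```text
clock: 17.82
position: [0.436, -0.078, 0.0296]
tool_rot: [-3.141, -0.0, 1.764]
force: [-0.8, 1.1, 0.2]
grip_width: 0.0473
```

```bash
python3 -c "
from h import *
loc();snap('g')
"
```

```text
t 17.82 loc mm [ -27.7 -169.8   21.6] yaw 1.6788 F xyz(fence) -0.72 1.15 0.24 g 0.0473
```

View pics/side_gz.png

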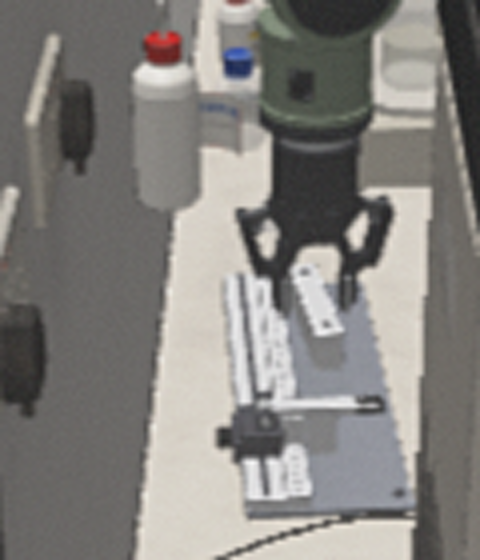

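Call:
{"fn": "servo_tool", "kwargs": {"targets": [[[0, 0, 0], 0], [[0, 0, 0], 0], [[0, 0, 0], 0], [[0, 0, 0], 0]], "gripper": -1, "newtons": 20}}

```text
clock: 18.42
position: [0.4361, -0.0782, 0.03]
tool_rot: [3.141, 0.0, 1.764]
force: [-1.3, 0.1, 7.7]
grip_width: 0.0233
```

```bash
python3 -c "
from h import *
loc()
"
```

```text
t 18.43 loc mm [ -27.6 -170.    22. ] yaw 1.6786 F xyz(fence) -1.29 0.17 7.7 g 0.0233
```

Call:
{"fn": "servo_tool", "kwargs": {"targets": [[[0, 0, -0.006], 0.3], [[0, 0, 0], 0.5], [[0, 0, 0], 0.44], [[0.1, 0.05, 0], 0], [[0.25, 0.05, 0], 0], [[0.3, 0.05, 0], 0], [[0.3, 0.05, 0], 0], [[0.3, 0, 0], 0], [[0.3, 0, 0], 0], [[0.2, 0, 0], 0], [[0.05, 0, 0], 0], [[0, 0, 0], 0]]}}

```text
clock: 19.92
position: [0.4384, 0.0131, 0.03]
tool_rot: [3.141, -0.001, 1.657]
force: [-1.4, 5.5, 5.5]
grip_width: 0.0234
```

```bash
python3 -c "
from h import *
loc();snap('h')
"
```

```text
t 19.93 loc mm [-17.5 -79.1  22. ] yaw 1.5714 F xyz(fence) -0.94 5.62 5.51 g 0.0234
```

View pics/side_hz.png

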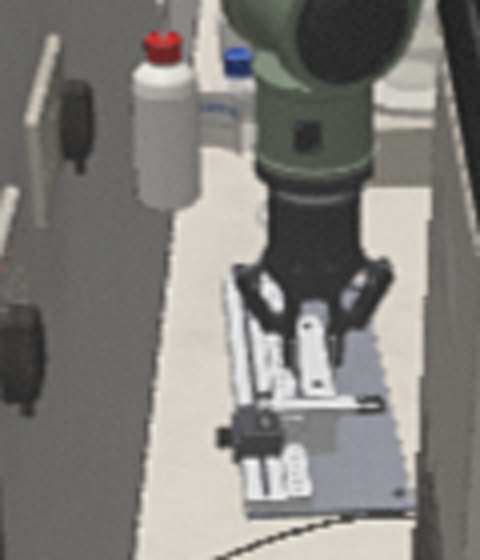

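View pics/top_hz.png

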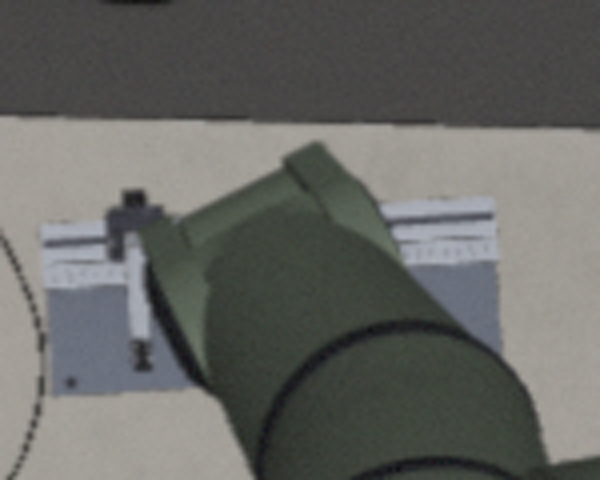

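Call:
{"fn": "servo_tool", "kwargs": {"targets": [[[0, 0.03, -0.008], 0], [[0, 0.03, 0], 0], [[0, 0, 0], 0]]}}

```text
clock: 20.4
position: [0.4414, 0.0125, 0.0302]
tool_rot: [-3.141, 0.0, 1.655]
force: [-0.5, -0.1, -3.7]
grip_width: 0.0235
```

```bash
python3 -c "
from h import *
loc()
"
```

```text
t 20.4 loc mm [-14.6 -80.1  22.2] yaw 1.57 F xyz(fence) -0.45 -0.02 -3.68 g 0.0235
```

Call:
{"fn": "servo_tool", "kwargs": {"targets": [[[0, 0.01, 0], 0], [[0, 0.01, 0], 0], [[0, 0, 0], 0]]}}

```text
clock: 20.78
position: [0.4424, 0.0128, 0.0303]
tool_rot: [-3.142, 0.0, 1.656]
force: [-0.0, 0.4, -3.4]
grip_width: 0.0233
```

```bash
python3 -c "
from h import *
loc()
"
```

```text
t 20.77 loc mm [-13.6 -79.9  22.3] yaw 1.5705 F xyz(fence) 0.01 0.36 -3.36 g 0.0233
```

Call:
{"fn": "servo_tool", "kwargs": {"targets": [[[0, 0.01, 0], 0], [[0, 0.01, 0], 0], [[0, 0, 0], 0]]}}

```text
clock: 21.15
position: [0.4426, 0.0128, 0.0302]
tool_rot: [-3.14, 0.0, 1.656]
force: [-5.4, -0.0, -0.8]
grip_width: 0.0237
```

```bash
python3 -c "
from h import *
loc()
"
```

```text
t 21.15 loc mm [-13.4 -79.9  22.2] yaw 1.5705 F xyz(fence) -5.4 0.42 -0.84 g 0.0237
```

Call:
{"fn": "servo_tool", "kwargs": {"targets": [[[0, -0.03, 0], 0], [[0.1, 0, 0], 0], [[0.1, 0, 0], 0], [[0.08, 0, 0], 0], [[0.04, 0, 0], 0], [[0, 0, 0], 0]]}}

```text
clock: 21.9
position: [0.4405, 0.0288, 0.0304]
tool_rot: [3.142, -0.0, 1.656]
force: [-0.5, -0.1, -2.7]
grip_width: 0.0238
```

```bash
python3 -c "
from h import *
loc()
"
```

```text
t 21.9 loc mm [-14.1 -63.7  22.4] yaw 1.5708 F xyz(fence) -0.55 -0.01 -2.66 g 0.0238
```

Call:
{"fn": "servo_tool", "kwargs": {"targets": [[[0.01, 0, 0], 0], [[0.01, 0, 0], 0], [[0, 0, 0], 0]]}}

```text
clock: 22.28
position: [0.4404, 0.0296, 0.0304]
tool_rot: [3.142, -0.0, 1.656]
force: [0.8, 0.3, -3.2]
grip_width: 0.0238
```

```bash
python3 -c "
from h import *
loc()
"
```

```text
t 22.27 loc mm [-14.1 -62.9  22.4] yaw 1.5703 F xyz(fence) 0.83 0.18 -3.23 g 0.0238
```

Creep in small steps.

Call:
{"fn": "servo_tool", "kwargs": {"targets": [[[0.01, 0, 0], 0], [[0.01, 0, 0], 0], [[0, 0, 0], 0]]}}

```text
clock: 22.65
position: [0.4403, 0.0307, 0.0304]
tool_rot: [3.142, -0.0, 1.656]
force: [-0.5, -0.0, -4.2]
grip_width: 0.0235
```

Call:
{"fn": "servo_tool", "kwargs": {"targets": [[[0.01, 0, 0], 0], [[0.01, 0, 0], 0], [[0, 0, 0], 0]]}}

```text
clock: 23.02
position: [0.4403, 0.0317, 0.0303]
tool_rot: [3.142, -0.0, 1.656]
force: [0.2, -1.1, -3.5]
grip_width: 0.0238
```

Call:
{"fn": "servo_tool", "kwargs": {"targets": [[[0.01, 0, 0], 0], [[0, 0, 0], 0]]}}

```text
clock: 23.28
position: [0.4402, 0.0322, 0.0303]
tool_rot: [-3.142, -0.0, 1.656]
force: [-0.3, 1.0, -3.2]
grip_width: 0.0231
```

Call:
{"fn": "servo_tool", "kwargs": {"targets": [[[0.01, 0, 0], 0], [[0, 0, 0], 0]]}}

```text
clock: 23.52
position: [0.4402, 0.0327, 0.0304]
tool_rot: [3.142, -0.0, 1.656]
force: [0.0, 0.6, -3.3]
grip_width: 0.0235
```

Call:
{"fn": "servo_tool", "kwargs": {"targets": [[[0.01, 0, 0], 0], [[0, 0, 0], 0]]}}

```text
clock: 23.78
position: [0.4401, 0.0332, 0.0304]
tool_rot: [3.142, -0.0, 1.656]
force: [0.4, -0.0, -3.1]
grip_width: 0.0242
```

Call:
{"fn": "servo_tool", "kwargs": {"targets": [[[0.01, 0, 0], 0], [[0, 0, 0], 0]]}}

```text
clock: 24.02
position: [0.44, 0.0335, 0.0303]
tool_rot: [-3.141, 0.0, 1.655]
force: [-0.5, -2.0, -3.0]
grip_width: 0.0232
```

Call:
{"fn": "servo_tool", "kwargs": {"targets": [[[0.008, 0.01, 0], 0], [[0, 0.01, 0], 0], [[0, 0.01, 0], 0], [[0, 0, 0], 0]]}}

```text
clock: 24.52
position: [0.4406, 0.0336, 0.0302]
tool_rot: [-3.14, 0.001, 1.655]
force: [-3.1, -4.6, -1.9]
grip_width: 0.0235
```

```bash
python3 -c "
from h import *
loc()
"
```

```text
t 24.52 loc mm [-13.6 -59.   22.2] yaw 1.5701 F xyz(fence) -3.5 -4.36 -1.94 g 0.0235
```

Call:
{"fn": "servo_tool", "kwargs": {"targets": [[[0.003, 0.01, 0], 0], [[0, 0, 0], 0], [[0, 0, 0], 0]]}}

```text
clock: 24.9
position: [0.4407, 0.0336, 0.0301]
tool_rot: [-3.139, 0.001, 1.655]
force: [-5.7, -4.7, -0.7]
grip_width: 0.0235
```

```bash
python3 -c "
from h import *
loc()
"
```

```text
t 24.9 loc mm [-13.5 -58.9  22.1] yaw 1.5701 F xyz(fence) -6.03 -4.18 -0.73 g 0.0235
```

Call:
{"fn": "servo_tool", "kwargs": {"targets": [[[0.006, 0, 0], 0], [[0.004, 0, 0], 0], [[0, 0, 0], 0], [[0, 0, 0], 0]]}}

```text
clock: 25.4
position: [0.4407, 0.0336, 0.0301]
tool_rot: [-3.139, 0.002, 1.655]
force: [-4.7, -8.5, -1.3]
grip_width: 0.0238
```

```bash
python3 -c "
from h import *
loc()
"
```

```text
t 25.4 loc mm [-13.5 -58.9  22.1] yaw 1.5696 F xyz(fence) -5.43 -8.11 -1.3 g 0.0238
```

Call:
{"fn": "servo_tool", "kwargs": {"targets": [[[0, 0.008, 0], 0], [[0, 0, 0], 0], [[0, 0, 0], 0], [[0, 0, 0], 0], [[0, 0, 0], 0], [[0, 0, 0], 0], [[0, 0, 0], 0], [[0, 0, 0], 0], [[0, 0, 0], 0], [[0, 0, 0], 0]]}}

```text
clock: 26.65
position: [0.4408, 0.0337, 0.0301]
tool_rot: [-3.138, 0.002, 1.655]
force: [-5.9, -7.3, 1.5]
grip_width: 0.0234
```

```bash
python3 -c "
from h import *
loc();snap('i')
"
```

```text
t 26.65 loc mm [-13.4 -58.9  22.1] yaw 1.5697 F xyz(fence) -6.53 -6.8 1.51 g 0.0234
```

View pics/side_iz.png

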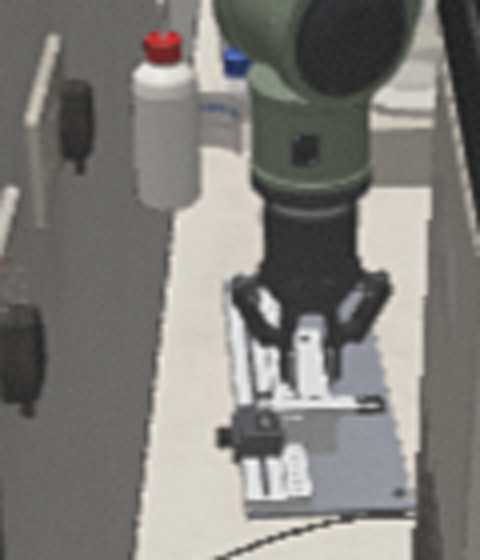

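Call:
{"fn": "servo_tool", "kwargs": {"targets": [[[-0.004, -0.006, 0.004], 0], [[-0.005, -0.006, 0.004], 0], [[0, 0, 0], 0]]}}

```text
clock: 27.12
position: [0.4408, 0.0336, 0.03]
tool_rot: [-3.14, 0.001, 1.655]
force: [-5.4, -6.2, 7.9]
grip_width: 0.0236
```

```bash
python3 -c "
from h import *
loc()
"
```

```text
t 27.12 loc mm [-13.4 -58.9  22. ] yaw 1.57 F xyz(fence) -5.95 -5.68 7.91 g 0.0236
```

Call:
{"fn": "servo_tool", "kwargs": {"targets": [[[-0.005, -0.006, -0.002], 0], [[-0.003, -0.004, -0.002], 0], [[0, 0, 0], 0]]}}

```text
clock: 27.5
position: [0.4407, 0.0336, 0.0301]
tool_rot: [-3.14, 0.0, 1.655]
force: [-3.3, -4.5, 0.3]
grip_width: 0.0238
```

```bash
python3 -c "
from h import *
loc()
"
```

```text
t 27.5 loc mm [-13.5 -59.   22.1] yaw 1.5702 F xyz(fence) -3.71 -4.15 0.3 g 0.0238
```

Light enough; open slowly in place, then rise.

Call:
{"fn": "servo_tool", "kwargs": {"targets": [[[0, 0, 0], 0], [[0, 0, 0], 0], [[0, 0, 0], 0]], "gripper": -0.15}}

```text
clock: 27.88
position: [0.4416, 0.0342, 0.0302]
tool_rot: [3.141, -0.0, 1.656]
force: [-0.3, 0.1, -0.0]
grip_width: 0.0362
```

```bash
python3 -c "
from h import *
loc()
"
```

```text
t 27.88 loc mm [-12.5 -58.5  22.2] yaw 1.5707 F xyz(fence) -0.24 0.16 -0.0 g 0.0362
```

Call:
{"fn": "servo_tool", "kwargs": {"targets": [[[0, 0, -0.2], 0], [[0, 0, -0.5], 0], [[0, 0, -0.8], 0], [[0, 0, -0.8], 0], [[0, 0, 0], 1], [[0, 0, 0], 1], [[0, 0, 0], 1], [[0, 0, 0], 1], [[0, 0, 0], 1], [[0, 0, 0], 1], [[0, 0, 0], 1], [[0, 0, 0], 1]]}}

```text
clock: 29.38
position: [0.4413, 0.0341, 0.1458]
tool_rot: [3.141, -0.001, 0.955]
force: [-0.0, -0.6, -0.2]
grip_width: 0.0364
```

Call:
{"fn": "servo_tool", "kwargs": {"targets": [[[0, 0, 0], 1], [[0, 0, 0], 1], [[0, 0, 0], 1], [[0, 0, 0], 1], [[0, 0, 0], 1], [[0, 0, 0], 1], [[0, 0, 0], 1], [[0, 0, 0], 1], [[0, 0, 0], 1], [[0, 0, 0], 1], [[0, 0, 0], 0]]}}

```text
clock: 30.75
position: [0.4413, 0.0342, 0.1457]
tool_rot: [-3.141, -0.0, 0.086]
force: [-0.4, -0.1, -0.6]
grip_width: 0.0365
```

```bash
python3 -c "
from h import *
loc();print(bot.observe()['qpos'].round(2));snap('j')
"
```

```text
t 30.75 loc mm [-12.8 -58.4 137.7] yaw 0.0005 F xyz(fence) -0.45 -0.03 -0.62 g 0.0365
[-0.27  0.37  0.07  2.15 -0.04  0.62 -1.65]
```

View pics/side_jz.png

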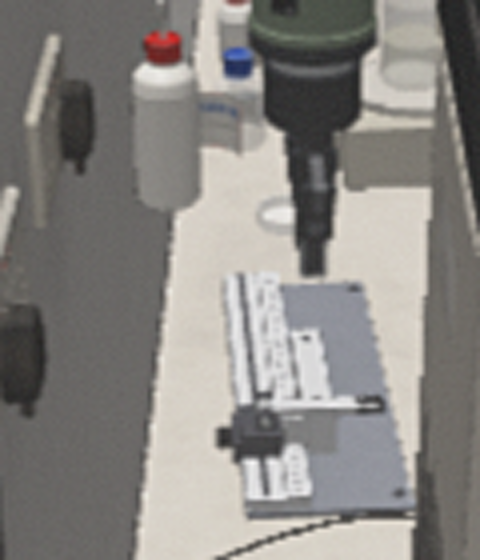

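Call:
{"fn": "servo_tool", "kwargs": {"targets": [[[-0.3, -0.4, 0], 0], [[-0.4, -0.6, 0], 0], [[-0.204, -0.332, 0], 0], [[0, 0, 0.5], 0], [[0, 0, 0.5], 0], [[0, 0, 0.5], 0], [[0, 0, 0.3], 0], [[0, 0, 0.25], 0], [[0, 0, 0.16], 0], [[0, 0, 0], 0]]}}

```text
clock: 32.1
position: [0.3906, 0.0964, 0.0344]
tool_rot: [3.142, 0.001, 0.085]
force: [0.9, 0.3, 0.3]
grip_width: 0.0363
```

```bash
python3 -c "
from h import *
loc()
"
```

```text
t 32.1 loc mm [-58.1   7.9  26.4] yaw 0.0 F xyz(fence) 0.9 0.22 0.32 g 0.0363
```

Call:
{"fn": "servo_tool", "kwargs": {"targets": [[[0, 0, 0], 0], [[0, 0, 0], 0], [[0, 0, 0], 0], [[0, 0, 0], 0]], "gripper": -1}}

```text
clock: 32.6
position: [0.3909, 0.0965, 0.0349]
tool_rot: [-3.141, -0.001, 0.085]
force: [0.3, -0.6, 7.1]
grip_width: 0.0139
```

```bash
python3 -c "
from h import *
loc()
"
```

```text
t 32.6 loc mm [-57.8   8.   26.9] yaw -0.0004 F xyz(fence) 0.23 -0.66 7.09 g 0.0139
```

Call:
{"fn": "servo_tool", "kwargs": {"targets": [[[0.005, 0, -0.13], 0], [[0.016, 0, -0.14], 0], [[0.063, 0, -0.264], 0], [[0.104, 0, -0.251], 0], [[0.142, 0, -0.231], 0], [[0.176, 0, -0.206], 0], [[0, 0, 0], 0]]}}

```text
clock: 33.48
position: [0.4157, 0.0986, 0.0965]
tool_rot: [-3.141, 0.0, 0.085]
force: [-4.8, -0.3, 8.7]
grip_width: 0.0142
```

```bash
python3 -c "
from h import *
loc();snap('k')
"
```

```text
t 33.48 loc mm [-32.9   7.9  88.5] yaw -0.0004 F xyz(fence) -4.84 0.14 8.66 g 0.0142
```

View pics/side_kz.png

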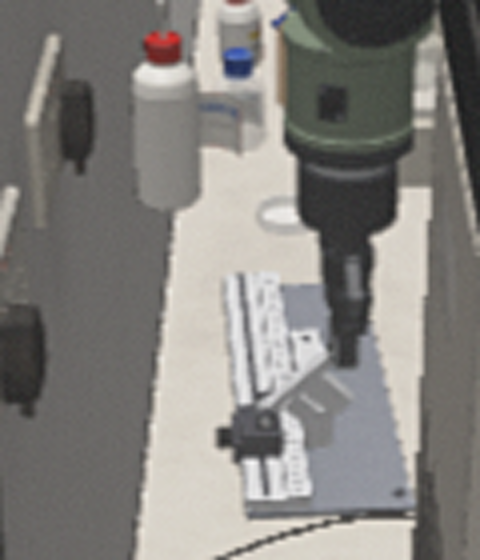

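Call:
{"fn": "servo_tool", "kwargs": {"targets": [[[0.206, 0, -0.176], 0], [[0.231, 0, -0.142], 0], [[0.251, 0, -0.104], 0], [[0.264, 0, -0.063], 0], [[0.27, 0, -0.021], 0], [[0, 0, 0], 0]]}}

```text
clock: 34.33
position: [0.4783, 0.104, 0.1212]
tool_rot: [-3.141, -0.002, 0.084]
force: [0.8, -0.7, 4.7]
grip_width: 0.0136
```

```bash
python3 -c "
from h import *
loc()
"
```

```text
t 34.33 loc mm [ 30.    7.9 113.2] yaw -0.0007 F xyz(fence) 0.71 -0.76 4.67 g 0.0136
```

Upright. Release to a moderate opening and rise.

Call:
{"fn": "servo_tool", "kwargs": {"targets": [[[0, 0, 0], 0], [[0, 0, 0], 0], [[0, 0, 0], 0], [[0, 0, -0.3], 0], [[0, 0, -0.6], 0], [[0, 0, -0.8], 0], [[0, 0, -0.8], 0], [[0, 0, 0], 0]], "gripper": -0.2}}

```text
clock: 35.33
position: [0.478, 0.1041, 0.2495]
tool_rot: [-3.14, -0.005, 0.085]
force: [0.7, -0.2, -0.6]
grip_width: 0.0343
```

Call:
{"fn": "servo_tool", "kwargs": {"targets": [[[-0.3, 0.6, 0], 0], [[-0.4, 0.9, 0], 0], [[-0.4, 0.9, 0], 0], [[-0.4, 0.9, 0], 0], [[-0.4, 0.9, 0], 0], [[-0.3, 0.9, 0], 0], [[-0.2, 0.9, 0], 0], [[-0.1, 0.6, 0], 0], [[0, 0.3, 0], 0], [[0, 0, 0], 0]]}}

```text
clock: 36.58
position: [0.3815, -0.2506, 0.2459]
tool_rot: [-3.141, 0.0, 0.084]
force: [0.2, 0.5, -0.1]
grip_width: 0.0341
```

```bash
python3 -c "
from h import *
loc();snap('l')
"
```

```text
t 36.58 loc mm [ -96.7 -337.1  237.9] yaw -0.0011 F xyz(fence) 0.24 0.46 -0.14 g 0.0341
```

View pics/side_lz.png

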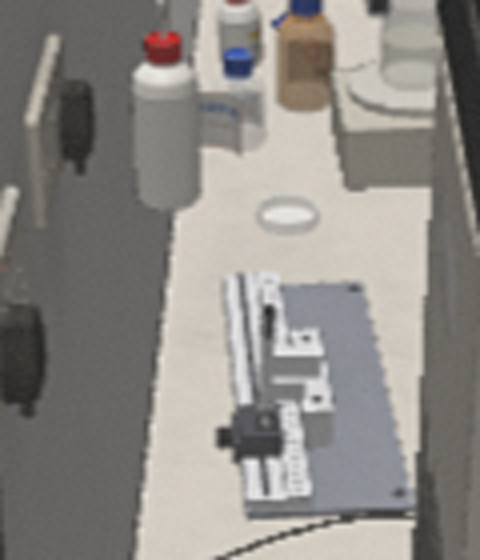

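View pics/top_lz.png

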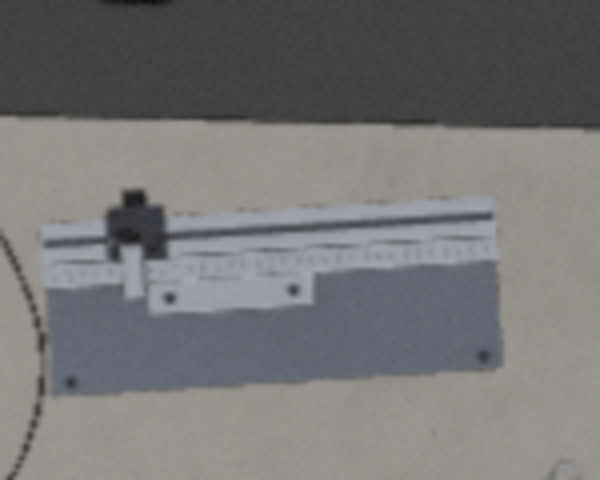

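```bash
python3 - <<'E'
from h import *
im=cv2.imread('pics/top_l.png');up=cv2.resize(im[165:240,200:340],None,fx=4,fy=4,interpolation=cv2.INTER_CUBIC)
g=cv2.GaussianBlur(up.mean(2).astype(np.float32),(0,0),2)
full=lambda p:(np.array(p,float)+.5)/4-.5+[200,165]
H=[]
for c in cv2.findContours((g>125).astype(np.uint8),cv2.RETR_CCOMP,1)[0]:
    a=cv2.contourArea(c); m=cv2.moments(c)
    if 60<a<400:
        p=full([m['m10']/m['m00'],m['m01']/m['m00']]);w=onz('top',p,.046)[0]-S;print(a,p,w@ex*1e3,w@ey*1e3);H.append((w@ex*1e3,w@ey*1e3))
a=im.astype(int);b=cv2.imread('pics/top0.png').astype(int)
d=abs(a-b).max(2)
for n,(x,y,r) in dict(tape=(138,169,20),petri=(368,200,14),boat=(150,208,12)).items(): print(n,d[y-r:y+r,x-r:x+r].mean(), d[y-r:y+r,x-r:x+r].max())
E
```

```text
135.5 [241.98662362 204.06841943] -13.209129913078854 -13.71799221481812
137.5 [272.9119697  202.04560606] -13.159745737363249 -103.64135911771706
tape 7.449375 15
petri 9.033163265306122 15
boat 8.43576388888889 15
```

```bash
python3 -c "
from workcell import bot
print(bot.job_done())"
```

```text
the job is handed in; nothing more can be done
None
```

I handed the job in at about 37 s of the 72 s. No verdict was reported, so the checks below are my own.

**What I did:**
- I pinched the leaf's tab, swung it down onto the fence and confirmed it seated (about 28 N upward on the tool).
- I gripped the bar, turned it square and brought it along the fence into the corner in small steps of 0.25 to 0.5 mm near contact.
- I held it there for more than 1 s, then eased the push to about 4 N on each side and let go.
- I swung the leaf back up by its tab and moved the arm clear.

**Last checks:**
- **Bar:** In the final top view its centre is within about 0.3 mm of where it stood at contact. It is square to the fence within about 0.001 rad.
- **Leaf:** It stands upright, looking the same as at the start.
- **Bystanders:** Comparing the start and end top views shows only image noise around the tape, petri dish and weighing boat.

**Limits and disagreements:**
- **Hold force:** The wrist read about 6.5 N towards the fence and 7 N towards the stop. It cannot separate the two contacts from friction. At worst I estimate at least 2.4 N on the fence and 2.9 N on the stop, both inside the required range.
- **Camera offset:** The camera-based corner position was about 1.4 mm off in x and 1 mm off in y from what contact showed. I trusted contact.
- **Wrist turn:** My first turn for the bar grasp ran joint 7 close to its limit (-2.48 of -2.52), so I turned back about 180° and used the opposite orientation.

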